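# Set the strain viewer's polarizer ring

## Task

Get the glass strain viewer ready for the insert standing on its window: first press the lamp button all the way down and let it come back, then push the lever's upright post round its arc until the lever's pointer is lined up with the nose of the index clip on the scale. Only press and push: grasp and lift nothing, and leave the index clip, the glass on the window and everything else on the bench where they are. Finish with the robot clear of everything.

Things in the scene. Friction and masses are not known exactly. Their poses are not given: they have to be found in the camera images.
- viewer: Glass strain viewer, fixed to the bench: grey drum 236 mm across, 43 mm high, with a rear deck 232 mm wide, 45 mm high, ending 121 mm behind the axis. Origin: drum axis, at the bench top; -x is its front, roughly towards the robot; z up. On top: aluminium scale plate (204 mm across, black ticks each 10 degrees round the front), black rotating ring, fixed window.
- viewer_pivot (a point): Centre of the fixed opal window (80 mm across) inside the ring, 58 mm above the bench; the ring turns about the vertical line through it.
- ring (a joint): Angle of the black knurled ring (124 mm across, top 56 mm above the bench) with its steel lever. 0: lever points to the viewer's front (-x); grows counter-clockwise seen from above (from the left side round the front to the right, as the robot sees it). Stops at -1.4 and 1.4 rad. Dry friction, 1 to 2 N at the post: it stays where it is left.
- lever_post_top (a point): Top of the lever's upright steel post, on the post's axis: plain round post 12 mm in diameter, on the lever 80 mm from the ring's axis, from 56 to 103 mm above the bench; this is what is pushed. Higher than 72 mm above the bench, nothing else of the viewer stands along its arc.
- pointer_tip (a point): Tip of the lever's small pointer, 90 mm from the ring's axis, 50 mm above the bench, on the line from the axis through the post.
- index_clip (a joint): Angle of the index clip, same zero and direction as ring, so the two are equal when the pointer meets the clip's nose. The clip is clamped and must stay where it is.
- index_tip (a point): Tip of the index clip's pointed nose, 90 mm from the ring's axis, 50 mm above the bench. The clip is an aluminium block 18 x 20 mm with a small dark thumbscrew, sitting on the drum's rim 90 to 121 mm from the axis; its highest point is 69 mm above the bench.
- lamp_button_top (a point): Centre of the top of the lamp push button: grey round cap, 26 mm across, in a black housing on the viewer's rear right deck corner. It is pressed straight down 6 mm; fully down takes about 4 N, and it springs back.
- lamp_button (a joint): Travel of the lamp button, m: 0 out, 0.006 fully pressed.
- specimen: Translucent white glass insert, 22 mm across, 61 mm high, standing loose on its foot on the opal window (its top about 119 mm above the bench). Origin: centre of its foot; z up.
- waiting_insert: Second glass insert, same shape, 58 mm high, standing on the viewer's rear left deck. Bystander, loose; origin at the centre of its underside.
- waiting_plug: Silicone dome plug, 24 mm wide, 22 mm high, on the viewer's rear deck. Bystander, loose; origin at the centre of its underside.
- beaker: Glass beaker, 74 mm wide, 87 mm high, on the bench left of the viewer. Bystander, loose; origin at the centre of its underside.
- cotton_roll: Roll of white cotton tape on end, 63 mm wide, 35 mm high, on the bench left of the viewer. Bystander, loose; origin at the centre of its underside.
- tweezers: Steel tweezers, 124 mm long, lying near the front left edge of the bench. Bystander, loose; origin at the centre of its underside.

How it is judged (in metres and radians):
On the way, in this order (a step that is already met when the one before it is completed fails the run):
1. the lamp button is pressed down (value of joint lamp_button above 0.0045 m).
2. the lamp button is back out (value of joint lamp_button below 0.0015 m), for 0.1 s.
3. the pointer is lined up with the index clip's nose (horizontal distance between pointer_tip and index_tip below 0.004 m), for 0.3 s.
At the end, for the whole second after the job is handed in: The lever's pointer tip is within 4 mm (about 2.5 degrees) of the nose of the index clip and at rest, the lamp button is out again, and the glass insert stands upright on the window within 10 mm of where it stood (horizontal distance between pointer_tip and index_tip below 0.004 m and velocity of joint ring between -0.03 and 0.03 rad/s and value of joint lamp_button below 0.0015 m and distance of specimen from where it was at the start of the episode below 0.01 m and angle between specimen's own z axis and vertical below 0.15 rad); the robot touches nothing.
It fails at once if the index clip is moved by more than 3 mm (distance of index_tip from where it was at the start of the episode above 0.003 m).
It fails at once if the glass on the window is pushed more than 10 mm, tipped or lifted (distance of specimen from where it was at the start of the episode above 0.01 m or angle between specimen's own z axis and vertical above 0.3 rad).
It fails at once if another thing on the bench or the deck is moved by more than 15 mm (distance of any of waiting_insert, waiting_plug, beaker, cotton_roll, tweezers from where it was at the start of the episode above 0.015 m).
It also fails if it takes over 46 s, if anything falls off the work surface, if the arm or the gripper's body presses on something with over 40 N, if the wrist force passes 120 N, or if a joint passes its speed limit or range.

## Robot

A 6-joint arm with a two-finger parallel gripper is mounted at the origin on a cart in front of the work surface, level with it; the furniture and walls round the work are solid. World frame = base frame: x ahead of the robot, y to its left, z up, the work surface at z = 0. Lengths are in m, angles in degrees, forces in N, time in s.
With the tool pointing down it reaches from about 0.35 to 0.875 m from the base axis. Payload 4.2 kg.
Tool frame: the origin (TCP) lies on the centre line of the jaws, within the pads' length; the fingertips stand 19 mm ahead of it and the grasp point (between the pads) is the TCP; x points along the fingers, y is the direction in which the jaws open and shut, and the axes are right-handed (so a half turn about x gives the same grasp; the last joint's range is limited). The gripper opens to 87 mm and grips with 3 to 60 N. Pads are 19 mm wide; open, the fingers measure 117 mm over their backs; the gripper's body (75 mm by 190 mm) begins 51 mm behind the grasp point.
Start: joints at [-52.449, 22.042, 0.453, 0, -68.411, -14.817], TCP at [0.242, -0.576, 0.242] pointing down, gripper open.
Joint ranges: [-179.83, 179.83], [-69.29, 118.12], [-61.27, 80.66], [-181.25, 117.63], [-171.15, -9.14], [-177.46, 177.46]. Speed limits (degrees/s): [159.86, 159.86, 180, 180, 180, 180].

## Interface

Orientations are given as a 3x3 rotation matrix whose columns are the frame's x, y, z axes.
In Python, from station import * gives the robot as it stands.
- The arm moves only by the shell command python3 -m creep 'ROWS'. ROWS is JSON, a list of rows, each a list of 5 numbers: the opening, from 0 (shut) to 1 (fully open), then the shift along the world's x, y, z in mm, then the turn about the world's z in rad. In form: [[jaw, x, y, z, turn], ...]. A call has exactly 8 rows; each row is the pose to reach, as a shift and turn from the pose measured when the call began; what a row does not reach only later rows make up. A row lasts 1/10 s, in which the tool goes at most 50 mm and 8.59 degrees, less where a joint would pass 70% of its speed; a pose out of reach is approached as far as the arm can. A call with a gripper value outside its range is refused whole. The fingers move at their own pace and stop on an object; the grip force is fixed at half the most. Time passes only in rows, so rows that repeat a pose let the fingers close, or fill a call up. It gives the time, the measured TCP pose, the force and the opening at its end, in the units of the state.
- sense(): the state, without advancing time (a new reading comes with each control period).
- capture(name): name is "scene" or "top"; returns a dict with "image" (480x640x3 uint8, blue, green, red), "z_map" (480x640 float32, m along the optical axis (not along the pixel's ray), 0 where there is no reading), "mtx" (3x3 intrinsics, pixels), "eye" and "attitude" of the camera in the world. Camera axes: x right, y up, looking along -z (the intrinsics and any distortion apply to the point x, -y, -z); pixel columns grow to the right and rows downward; lengths in m; the calibration is good to about 2 mm. A picture is of the moment at which its call begins.
- finish_job(): hands the job in, once; it reports no verdict.
Trained networks look in a picture, given as the dict that the camera call returned (one of the last four; its "shot" number tells which), for a name from the list of things; names that differ only in an ending like _2 or _b are one class to them, and where a whole thing is asked for, a point or a joint stands for the part that bears it (a point fixed in the world has none). Each returns a list of dicts, best first, with "confidence" (0 to 1); they miss things now and then, are a little off and sometimes report something else, mostly with a low value. They report only what shows in the picture. A call takes as long as a camera call.
- look_for(picture, thing): "box" ([left, top, right, bottom] in pixels, round what is visible of it).
- mark_of(picture, thing): "centre" ([column, row] in pixels: a listed point, or the origin of a listed thing).
The state is a dict: "time_s": time; "joints": joint angles; "joint_velocities": joint speeds; "effort": joint torques, N m; "tcp_pos": TCP position; "ee_rot": TCP orientation; "wrist_force": force on the tool from outside, world axes, zero at the start; "moment": the same for the moment, N m; "gripper_width": opening from 0.0 (shut) to 1.0 (fully open).
Only numpy, scipy, OpenCV 4.12 (cv2) and the standard library are available. Lean on these libraries where they do the work, as an engineer would, in place of code of your own. Each camera call takes 0.05 s, during which the arm holds its last target.

## Working session

There is one attempt and no reset: what is moved stays moved. The work goes in short steps, Python scripts to look and compute and a shell command to move; the robot and the scene stay as the last step left them, time stands still between calls to the robot, and variables do not carry over. Pictures are saved under pics/ and viewed, and the job is handed in when it is done.

```bash
ls; mkdir -p pics; cat > h.py <<'E'
from station import *
import numpy as np, cv2
def px2w(p,c,r,z=None,d=None):
    K=np.array(p["mtx"]);R=np.array(p["attitude"]);e=np.array(p["eye"])
    v=np.linalg.inv(K)@[c,r,1.]; v=R@np.array([v[0],-v[1],-v[2]])
    if d is not None: return e+v*d
    return e+v*((z-e[2])/v[2])
def w2px(p,w):
    K=np.array(p["mtx"]);R=np.array(p["attitude"]);e=np.array(p["eye"])
    q=R.T@(np.array(w)-e); q=np.array([q[0],-q[1],-q[2]]); u=K@q; return u[:2]/u[2]
E
python3 - <<'E'
from h import *
s=sense();print(s)
for n in("scene","top"):
    p=capture(n);cv2.imwrite(f"pics/{n}0.png",p["image"]);print(n,p.keys(),p["eye"],p["attitude"],p["mtx"])
    for t,z in(("viewer_pivot",.058),("lever_post_top",.103),("pointer_tip",.05),("index_tip",.05),("lamp_button_top",None),("specimen",.058),("viewer",0)):
        m=mark_of(p,t)
        for q in m[:2]:
            c,r=q["centre"]; d=p["z_map"][min(int(r),479),min(int(c),639)]
            print(t,q["confidence"],np.round([c,r],1), np.round(px2w(p,c,r,z=z),4) if z is not None else "", np.round(px2w(p,c,r,d=d),4))
E
```

```text
pics
{'time_s': 0.0, 'joints': array([-5.24486192e+01,  2.20906280e+01,  3.78516656e-01, -2.99378965e-02,
       -6.84103146e+01, -1.48169992e+01]), 'joint_velocities': array([-0.04147141, -0.07008666, -0.08622615,  0.05115114, -0.0577377 ,
       -0.00606065]), 'effort': array([ 9.57708398e-04, -3.90664172e+01,  1.87412506e+01,  4.22025561e+00,
        1.10773792e-02, -1.57432482e-04]), 'tcp_pos': array([ 0.24134265, -0.57590524,  0.24044988]), 'ee_rot': array([[-9.17061241e-04, -3.86280748e-01,  9.22380801e-01],
       [ 1.99009640e-03,  9.22378658e-01,  3.86281829e-01],
       [-9.99997599e-01,  2.18987081e-03, -7.71417893e-05]]), 'wrist_force': array([-0.34371629, -0.38457914,  0.52862692]), 'moment': array([ 0.05375143, -0.00520446, -0.01476702]), 'gripper_width': 0.9968285912345237}
scene dict_keys(['image', 'z_map', 'mtx', 'eye', 'attitude', 'shot']) [-0.02388636  0.63980572  0.79246775] [[-0.73338776  0.45465822 -0.50539915]
 [-0.67980999 -0.48953678  0.54608801]
 [ 0.00087193  0.74406966  0.66810148]] [[618.44730995   0.         311.92000569]
 [  0.         618.44730995 233.
[... 1200 characters left out ...]
 ] [0.4846 0.0028 0.1061]
lever_post_top 0.45 [183.9 280.6] [0.4577 0.2925 0.103 ] [0.4633 0.316  0.0014]
pointer_tip 0.74 [351.6 259.8] [0.4903 0.0098 0.05  ] [0.4898 0.0102 0.056 ]
index_tip 0.56 [433.3 283.9] [ 0.4447 -0.1317  0.05  ] [ 0.4448 -0.1322  0.0477]
index_tip 0.17 [462.4 211.6] [ 0.5715 -0.1891  0.05  ] [ 0.5685 -0.1845  0.0681]
lamp_button_top 0.51 [461.4 209.6]  [ 0.5723 -0.1833  0.0668]
lamp_button_top 0.22 [350.  260.1]  [0.4903 0.0124 0.0448]
specimen 0.59 [397.4 248.7] [ 0.5072 -0.0703  0.058 ] [ 0.5068 -0.0697  0.0621]
viewer 0.7 [394.  251.9] [ 0.5074 -0.0719  0.    ] [ 0.5014 -0.0636  0.0614]
viewer 0.41 [397.3 248.4] [ 0.5137 -0.0782  0.    ] [ 0.5073 -0.0695  0.0621]
```

```bash
python3 - <<'E'
import cv2
for n,(x0,y0,x1,y1) in(("scene",(240,90,500,290)),("top",(300,150,500,320))):
    i=cv2.imread(f"pics/{n}0.png")[y0:y1,x0:x1]; f=3 if n=="scene" else 3.5
    cv2.imwrite(f"pics/{n}0c.png",cv2.resize(i,None,fx=f,fy=f,interpolation=cv2.INTER_CUBIC))
E
```

```text
(no output)
```

View pics/scene0c.png

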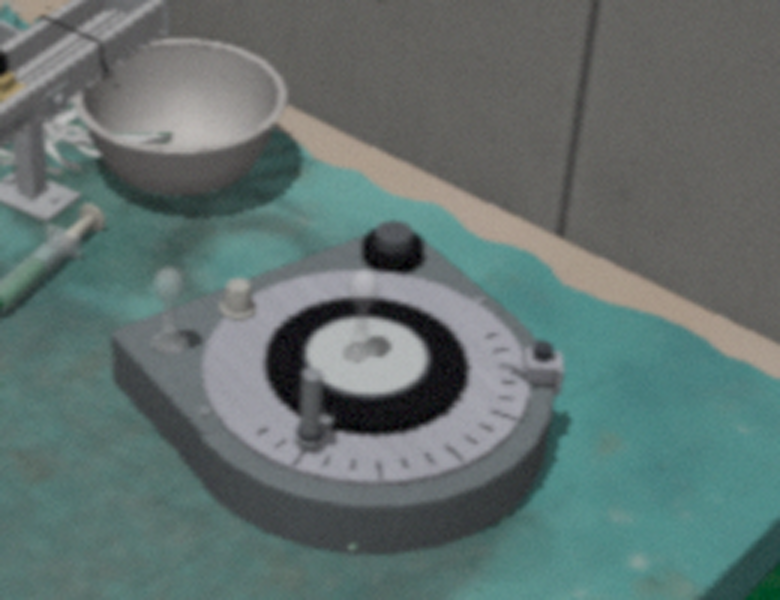

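View pics/top0c.png

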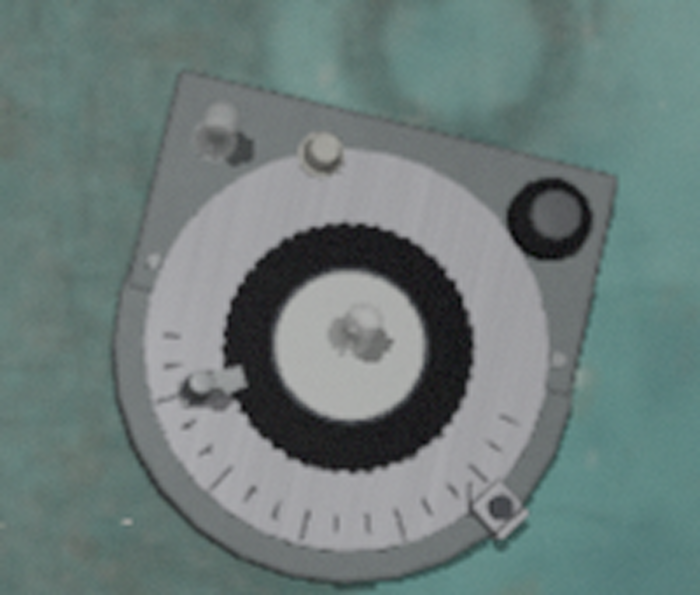

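View pics/scene0.png

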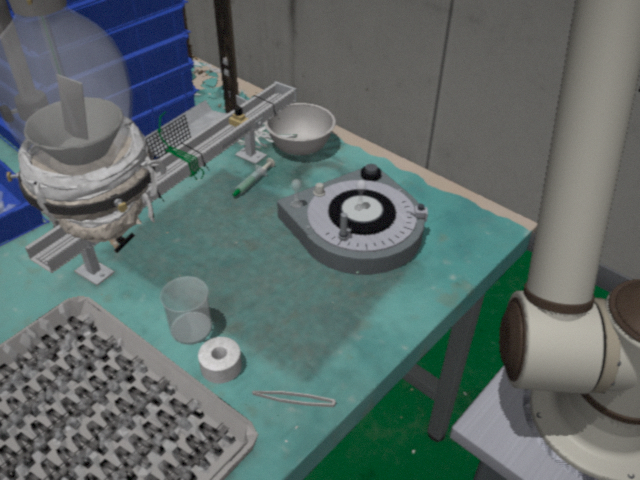

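View pics/top0.png

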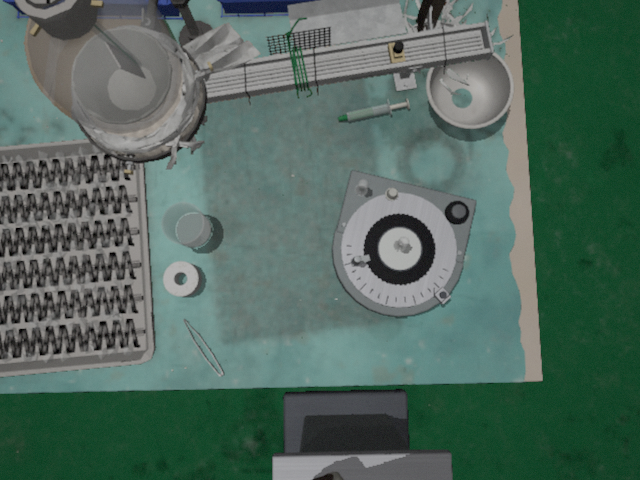

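The scene view shows the viewer around pixel (360,215). In the top view, the window is at about (400,248), the post top at (358,260), the clip at (442,296) and the button cap at (458,211). Next I'll fit these positions more precisely.

```bash
cat >> h.py <<'E'
def ring_fit(p,guess,verbose=True):
    """fit axis using dark ring outer/inner circle by z-rectifying at z=.056"""
    S=0.0005;N=600
    x0,y0=guess[0]-.15,guess[1]-.15
    g=np.arange(N)*S
    X,Y=np.meshgrid(x0+g,y0+g,indexing='ij')
    out=rect(p,X,Y,.056)
    return out
def rect(p,X,Y,z):
    K=np.array(p["mtx"]);R=np.array(p["attitude"]);e=np.array(p["eye"])
    P=np.stack([X,Y,np.full_like(X,z)],-1)-e
    q=P@R; u=K[0,0]*q[...,0]/-q[...,2]+K[0,2]; v=K[1,1]*-q[...,1]/-q[...,2]+K[1,2]
    return cv2.remap(p["image"],u.astype(np.float32),v.astype(np.float32),cv2.INTER_CUBIC)
E
python3 - <<'E'
from h import *
for n in("scene","top"):
    p=capture(n)
    # rectify (x up, y left)
    S=.0005; c=np.array([.507,-.073]); N=560
    X,Y=np.meshgrid(c[0]+.14-np.arange(N)*S,c[1]+.14-np.arange(N)*S,indexing='ij')
    for z in(.056,.050,.103):
        cv2.imwrite(f"pics/{n}_r{int(z*1000)}.png",rect(p,X,Y,z))
    r=cv2.imread(f"pics/{n}_r56.png"); g=cv2.GaussianBlur(r.max(2),(5,5),0)
    m=(g<70).astype(np.uint8)
    cs,h=cv2.findContours(m,cv2.RETR_CCOMP,cv2.CHAIN_APPROX_NONE)
    for i,k in enumerate(cs):
        if len(k)>200:
            hull=cv2.convexHull(k)
            (ex,ey),ax,an=cv2.fitEllipse(hull if len(hull)>10 else k)
            print(n,h[0][i][3],len(k),np.round([c[0]+.14-ey*S,c[1]+.14-ex*S],4),np.round(np.array(ax)*S*1000,1))
E
```

```text
scene -1 703 [ 0.3971 -0.0256] [ 58.8 146.4]
scene -1 1253 [ 0.5085 -0.0714] [124.1 130.9]
scene -1 279 [ 0.5704 -0.1749] [43.3 50.9]
scene -1 592 [0.5651 0.0493] [ 19.1 113.7]
top -1 205 [0.4267 0.0057] [12.1 63.3]
top -1 757 [ 0.5074 -0.0734] [124.  124.4]
top 15 447 [ 0.5082 -0.074 ] [79.2 79.3]
top -1 235 [ 0.5696 -0.1773] [41.8 42.9]
```

View pics/top_r50.png

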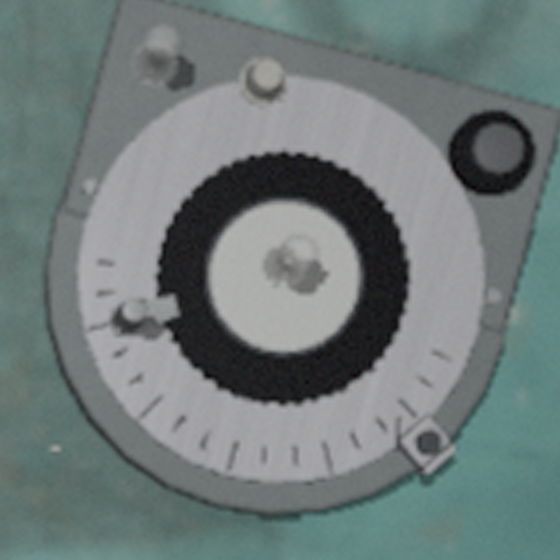

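View pics/scene_r50.png

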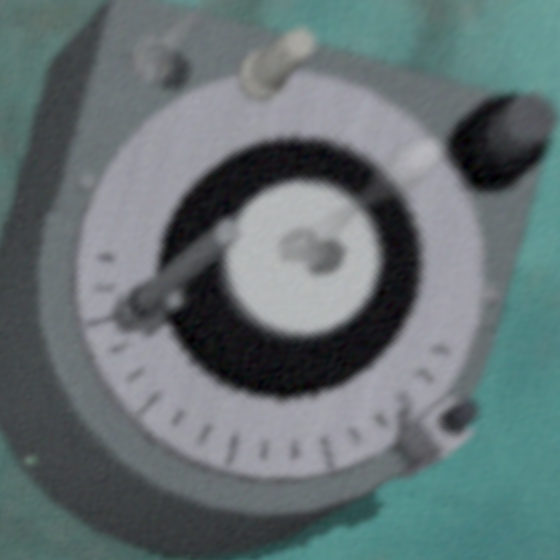

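The ring axis fits at (0.5075, -0.0737). Now the clip, post and button details from the depth map.

```bash
cat >> h.py <<'E'
def cloud(p):
    K=np.array(p["mtx"]);R=np.array(p["attitude"]);e=np.array(p["eye"]);d=p["z_map"]
    v,u=np.mgrid[0:480,0:640]; q=np.stack([(u-K[0,2])/K[0,0]*d,-(v-K[1,2])/K[1,1]*d,-d],-1)
    P=q@R.T+e; P[d<=0]=np.nan; return P
AX=np.array([.5075,-.0737])
def polar(P):
    d=P[...,:2]-AX; return np.hypot(d[...,0],d[...,1]),np.degrees(np.arctan2(-d[...,1],-d[...,0]))
E
python3 - <<'E'
from h import *
for n in("top","scene"):
    p=capture(n);P=cloud(p);r,f=polar(P);z=P[...,2]
    b=np.hypot(P[...,0]-.571,P[...,1]+.179)<.025
    print(n,"button zs",np.nanpercentile(z[b],[5,25,50,75,95]))
    m=b&(z>.061)
    print("cap",np.nanmean(P[m],0),m.sum(), np.nanmax(z[b]))
    m=(r>88)*0+(r>.088)&(r<.125)&(f>20)&(f<60)&(z>.053)
    print("clip n",m.sum(),np.round(np.nanmean(f[m]),1),np.round(np.nanmean(r[m]),4),np.nanmax(z[m]) if m.any() else'', np.round(P[m].mean(0),4))
    m=(r>.06)&(r<.1)&(f>-95)&(f<-50)&(z>.09)
    print("post",m.sum(),np.nanmean(f[m]),np.nanmean(r[m]))
# rectified zooms in polar about the axis at several heights (top view)
p=capture("top")
ph=np.radians(np.arange(15,70,.1));rr=np.arange(.07,.125,.0002)
rows=[]
for z in(.05,.060,.069):
    F,Rr=np.meshgrid(ph,rr); im=rect(p,AX[0]-Rr*np.cos(F),AX[1]-Rr*np.sin(F),z)
    for a in range(0,550,50): cv2.line(im,(a,0),(a,8 if a%100==50 else 4),(0,0,255),1)
    rows.append(im[:200] if 0 else im)
o=np.vstack([cv2.resize(i,(700,195)) for i in rows]); cv2.imwrite("pics/polar.png",o)
E
```

```text
top button zs [0.04467245 0.04932909 0.05761781 0.06441346 0.06901812]
cap [ 0.56901076 -0.17793657  0.06671704] 184 0.07174815174836924
clip n 181 -28.5 0.6208 0.5584308452074007 [[[ 1.0159  0.6739  0.0033]
  [ 1.0165  0.6726  0.0022]
  [ 1.0164  0.6706  0.0022]
  ...
  [ 1.3931 -1.0022 -0.7412]
  [ 1.391  -1.0033 -0.7375]
  [ 1.3909 -1.0066 -0.7375]]

 [[ 1.0159  0.6739  0.0033]
  [ 1.0165  0.6726  0.0022]
  [ 1.0164  0.6706  0.0022]
  ...
  [ 1.3931 -1.0022 -0.7412]
  [ 1.391  -1.0033 -0.7375]
  [ 1.3909 -1.0066 -0.7375]]

 [[ 1.0159  0.6739  0.0033]
  [ 1.0165  0.6726  0.0022]
  [ 1.0164  0.6706  0.0022]
  ...
  [ 1.3931 -1.0022 -0.7412]
  [ 1.391  -1.0033 -0.7375]
  [ 1.3909 -1.0066 -0.7375]]

 ...

 [[ 1.0159  0.6739  0.0033]
  [ 1.0165  0.6726  0.0022]
  [ 1.0164  0.6706  0.0022]
  ...
  [ 1.3931 -1.0022 -0.7412]
  [ 1.391  -1.0033 -0.7375]
  [ 1.3909 -1.0066 -0.7375]]

 [[ 1.0159  0.6739  0.0033]
  [ 1.0165  0.6726  0.0022]
  [ 1.0164  0.6706  0.0022]
  ...
  [ 1.3931 -1.0022 -0.7412]
  [ 1.391  -1.0033 -0.7375]
  [ 1.3909 -1.0066 -0.7375]]

 [[ 1.0159  0.6739  0.0033]
  [ 1.
[... 778 characters left out ...]
  [ 0.9208  0.2869  0.442 ]
  ...
  [ 0.1559 -0.0311  0.5541]
  [ 0.1552 -0.0321  0.554 ]
  [ 0.1546 -0.0332  0.5538]]

 ...

 [[ 0.9144  0.292   0.4451]
  [ 0.9189  0.2889  0.4431]
  [ 0.9208  0.2869  0.442 ]
  ...
  [ 0.1559 -0.0311  0.5541]
  [ 0.1552 -0.0321  0.554 ]
  [ 0.1546 -0.0332  0.5538]]

 [[ 0.9144  0.292   0.4451]
  [ 0.9189  0.2889  0.4431]
  [ 0.9208  0.2869  0.442 ]
  ...
  [ 0.1559 -0.0311  0.5541]
  [ 0.1552 -0.0321  0.554 ]
  [ 0.1546 -0.0332  0.5538]]

 [[ 0.9144  0.292   0.4451]
  [ 0.9189  0.2889  0.4431]
  [ 0.9208  0.2869  0.442 ]
  ...
  [ 0.1559 -0.0311  0.5541]
  [ 0.1552 -0.0321  0.554 ]
  [ 0.1546 -0.0332  0.5538]]]
post 68 -77.10783898015842 0.08253072452823143
```

View pics/polar.png

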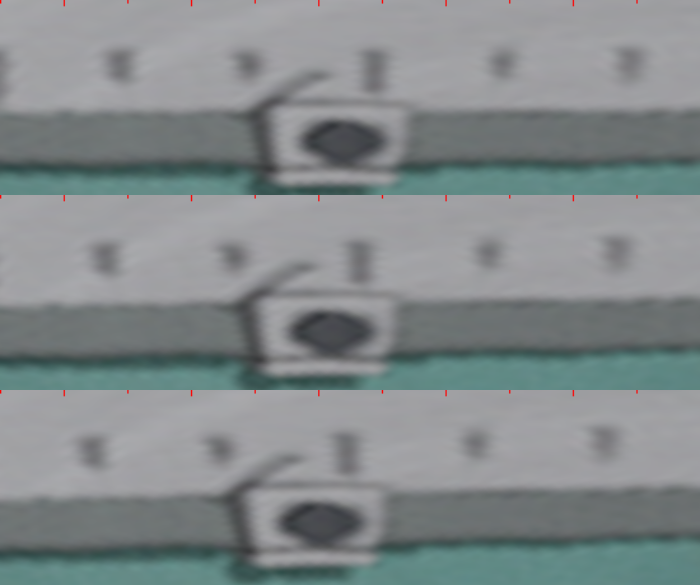

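Results: index at φ≈40.4°, post at φ≈-74°, and cap centre at about (0.570, -0.177, 0.068). I'll move above the button with the jaws shut.

```bash
python3 -m creep '[[0,30,36,0,0],[0,65,79,0,0],[0,100,121,0,0],[0,135,164,0,0],[0,170,206,0,0],[0,205,249,0,0],[0,240,291,0,0],[0,265,321,0,0]]'; python3 -m creep '[[0,30,36,0,0],[0,60,73,-10,0],[0,64,78,-40,0],[0,64,78,-75,0],[0,64,78,-105,0],[0,64,78,-125,0],[0,64,78,-130,0],[0,64,78,-130,0]]'
```

```text
time_s: 1.85
tcp_pos: [0.4952, -0.2685, 0.242]
ee_rot: [[0.001, -0.387, 0.922], [-0.0, 0.922, 0.387], [-1.0, -0.001, 0.001]]
wrist_force: [0.9, -0.2, 0.4]
gripper_width: 0.352
time_s: 2.65
tcp_pos: [0.5591, -0.1906, 0.1116]
ee_rot: [[-0.0, -0.387, 0.922], [-0.001, 0.922, 0.387], [-1.0, -0.0, -0.001]]
wrist_force: [-0.2, -0.1, 0.8]
gripper_width: 0.005
```

```bash
python3 -m creep '[[0,6,7,0,0],[0,11,13,-5,0],[0,11,13,-12,0],[0,11,13,-18,0],[0,11,13,-21,0],[0,11,13,-23,0],[0,11,13,-24,0],[0,11,13,-24,0]]'
```

```text
time_s: 3.45
tcp_pos: [0.5701, -0.1778, 0.0876]
ee_rot: [[-0.0, -0.387, 0.922], [-0.001, 0.922, 0.387], [-1.0, -0.0, -0.001]]
wrist_force: [-0.1, -0.6, -0.4]
gripper_width: 0.002
```

```bash
python3 - <<'E'
from h import *
p=capture("scene");cv2.imwrite("pics/b1.png",cv2.resize(p["image"][60:260,240:500],None,fx=3,fy=3,interpolation=cv2.INTER_CUBIC))
E
```

```text
(no output)
```

View pics/b1.png

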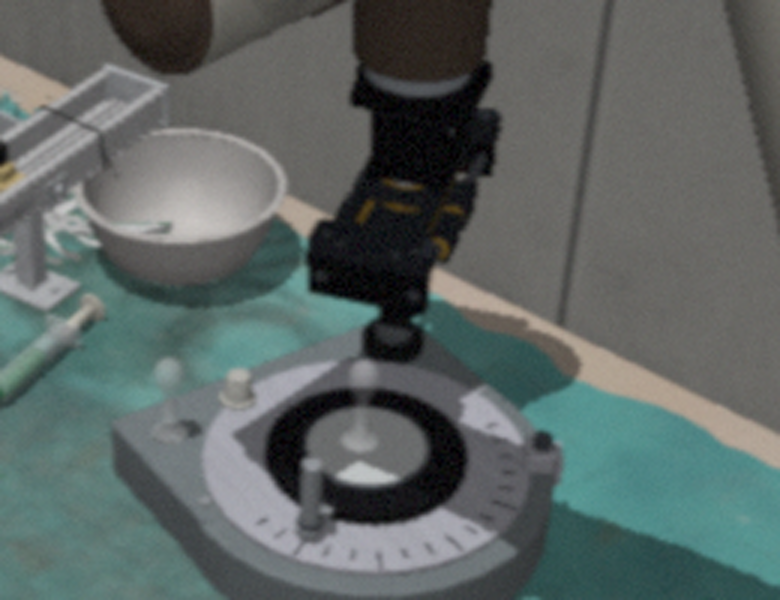

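The fingers sit right over the cap, near crop (395,320), and the glass at (362,400) is clear. I'll press.

```bash
python3 -m creep '[[0,0,0,-1,0],[0,0,0,-2,0],[0,0,0,-3,0],[0,0,0,-4,0],[0,0,0,-5,0],[0,0,0,-6,0],[0,0,0,-6,0],[0,0,0,-6,0]]'
```

```text
time_s: 4.3
tcp_pos: [0.5703, -0.1778, 0.0819]
ee_rot: [[0.0, -0.387, 0.922], [-0.001, 0.922, 0.387], [-1.0, -0.001, -0.0]]
wrist_force: [-0.5, -0.5, 4.0]
gripper_width: 0.011
```

```bash
python3 -m creep '[[0,0,0,-1,0],[0,0,0,-1,0],[0,0,0,-2,0],[0,0,0,-2,0],[0,0,0,-3,0],[0,0,0,-3,0],[0,0,0,-3,0],[0,0,0,-3,0]]'
```

```text
time_s: 5.1
tcp_pos: [0.5704, -0.1778, 0.0803]
ee_rot: [[0.001, -0.387, 0.922], [-0.001, 0.922, 0.387], [-1.0, -0.001, 0.0]]
wrist_force: [-3.1, 0.9, 10.5]
gripper_width: 0.003
```

The button bottomed out: force rose to 10.5 N. I'll release it and climb straight up.

```bash
python3 -m creep '[[0,0,0,5,0],[0,0,0,12,0],[0,0,0,25,0],[0,0,0,45,0],[0,0,0,75,0],[0,0,0,105,0],[0,0,0,115,0],[0,0,0,115,0]]'; python3 - <<'E'
from h import *
p=capture("top");cv2.imwrite("pics/b2.png",p["image"]);P=cloud(p)
b=np.hypot(P[...,0]-.571,P[...,1]+.179)<.025
print(np.nanpercentile(P[...,2][b],[50,95]))
print(sense()["tcp_pos"],sense()["joints"])
E
```

```text
time_s: 5.9
tcp_pos: [0.5712, -0.1778, 0.1973]
ee_rot: [[0.004, -0.387, 0.922], [-0.001, 0.922, 0.387], [-1.0, -0.003, 0.004]]
wrist_force: [0.9, 0.9, 0.2]
gripper_width: 0.006
[0.5471401  0.54895758]
[ 0.5702101  -0.17761277  0.19542366] [-1.76939199e+00  2.13659461e+01 -7.53554994e+00  2.77554776e-02
 -6.10361104e+01 -6.54740391e+01]
```

View pics/b2.png

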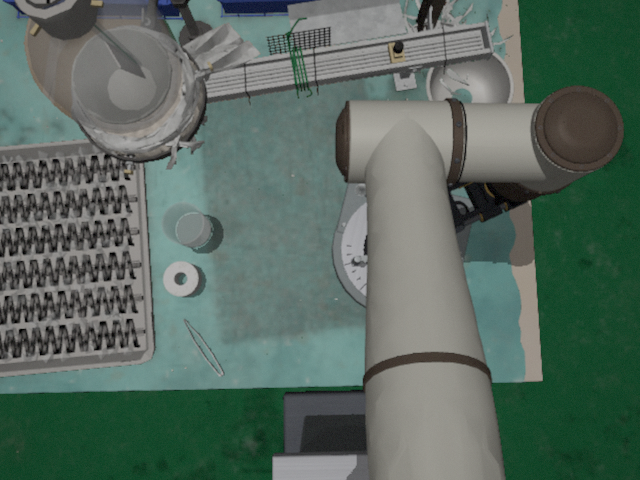

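The top view is blocked by the arm; the post still shows at (357,262). I'll go over to the far side of the post at height, then descend.

```bash
python3 -m creep '[[0,-7,23,0,-0.02],[0,-15,50,0,-0.05],[0,-25,82,0,-0.08],[0,-35,115,0,-0.1],[0,-45,148,0,-0.12],[0,-54,176,0,-0.12],[0,-56,184,0,-0.12],[0,-56,184,0,-0.12]]'; python3 - <<'E'
from h import *
p=capture("scene");cv2.imwrite("pics/b3.png",cv2.resize(p["image"][60:260,240:500],None,fx=3,fy=3,interpolation=cv2.INTER_CUBIC))
P=cloud(p);r,f=polar(P)
b=np.hypot(P[...,0]-.571,P[...,1]+.177)<.025
print(np.nanpercentile(P[...,2][b],[50,95]));print(sense()["tcp_pos"])
E
```

```text
time_s: 6.75
tcp_pos: [0.5134, 0.0071, 0.1942]
ee_rot: [[-0.002, -0.276, 0.961], [-0.001, 0.961, 0.276], [-1.0, -0.001, -0.002]]
wrist_force: [1.1, 0.0, -0.4]
gripper_width: 0.006
[0.0579984  0.06950161]
[0.51378141 0.00632198 0.1943973 ]
```

View pics/b3.png

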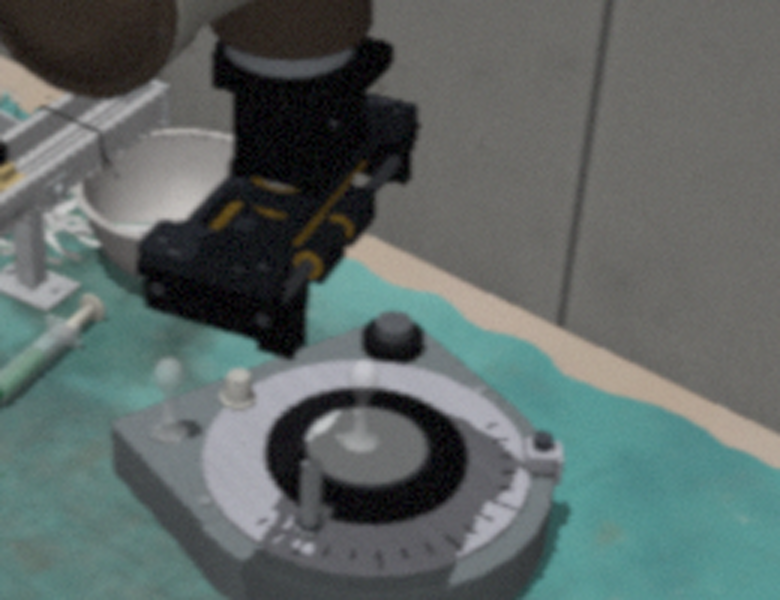

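The button cap is back out, with its top at about 69 mm. The tool sits behind the post (post at crop (312,480)). I'll descend to push height.

```bash
python3 -m creep '[[0,0,0,-15,0],[0,0,0,-40,0],[0,0,0,-60,0],[0,0,0,-76,0],[0,0,0,-86,0],[0,0,0,-92,0],[0,0,0,-94,0],[0,0,0,-94,0]]'; python3 - <<'E'
from h import *
p=capture("scene");cv2.imwrite("pics/b4.png",cv2.resize(p["image"][60:260,240:500],None,fx=3,fy=3,interpolation=cv2.INTER_CUBIC))
s=sense();t=s["tcp_pos"];print(t)
d=t[:2]-AX;print(np.hypot(*d),np.degrees(np.arctan2(-d[1],-d[0])))
# rigid rotation about AX: shifts from the present pose
def tab(t,angs):
    d=t[:2]-AX
    for a in angs:
        c,s_=np.cos(a),np.sin(a); q=np.array([c*d[0]-s_*d[1],s_*d[0]+c*d[1]])-d
        print(round(a,2),np.round(q*1000,1))
tab(t,np.arange(0.08,2.4,.08))
E
```

```text
time_s: 7.6
tcp_pos: [0.5141, 0.0061, 0.1006]
ee_rot: [[-0.001, -0.274, 0.962], [-0.001, 0.962, 0.274], [-1.0, -0.001, -0.001]]
wrist_force: [-0.6, 0.6, 0.3]
gripper_width: 0.003
[0.51426081 0.00628134 0.10089881]
0.08026657718546933 -94.83171652761916
0.08 [-6.4  0.3]
0.16 [-12.8   0.1]
0.24 [-19.2  -0.7]
0.32 [-25.5  -1.9]
0.4 [-31.7  -3.7]
0.48 [-37.7  -5.9]
0.56 [-43.5  -8.6]
0.64 [-49.1 -11.8]
0.72 [-54.4 -15.4]
0.8 [-59.4 -19.4]
0.88 [-64.1 -23.8]
0.96 [-68.4 -28.6]
1.04 [-72.3 -33.7]
1.12 [-75.8 -39. ]
1.2 [-78.9 -44.7]
1.28 [-81.4 -50.6]
1.36 [-83.6 -56.6]
1.44 [-85.2 -62.8]
1.52 [-86.3 -69.2]
1.6 [-86.9 -75.6]
1.68 [-87. -82.]
1.76 [-86.6 -88.4]
1.84 [-85.7 -94.7]
1.92 [ -84.2 -101. ]
2.0 [ -82.3 -107.1]
2.08 [ -79.9 -113.1]
2.16 [ -77.  -118.8]
2.24 [ -73.7 -124.3]
2.32 [ -69.9 -129.5]
```

View pics/b4.png

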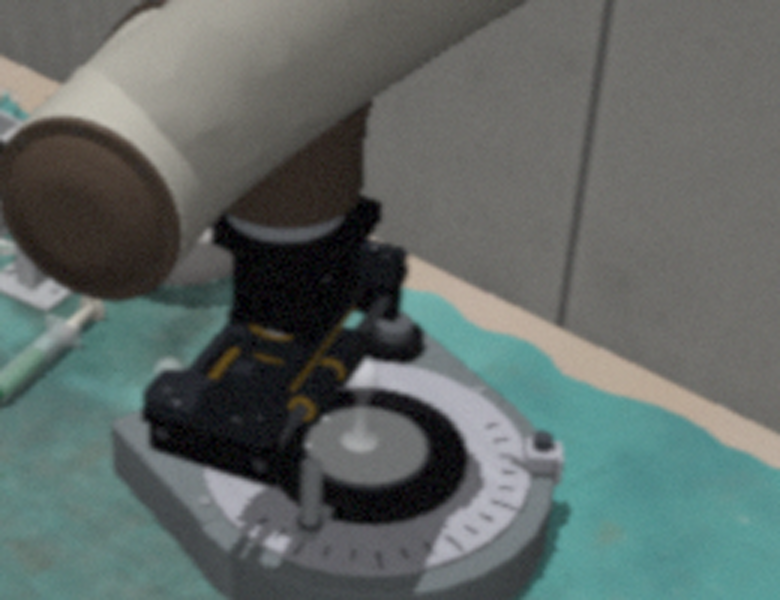

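```bash
python3 -m creep '[[0,-3,0,0,0],[0,-6,0,0,0],[0,-9,1,0,0],[0,-11,1,0,0],[0,-13,1,0,0],[0,-14,1,0,0],[0,-14,1,0,0],[0,-14,1,0,0]]'; python3 - <<'E'
from h import *
s=sense();t=s["tcp_pos"];print(t,s["wrist_force"])
d=t[:2]-AX;print(np.hypot(*d),np.degrees(np.arctan2(-d[1],-d[0])))
for a in np.arange(0.08,2.3,.08):
        c,s_=np.cos(a),np.sin(a); q=np.array([c*d[0]-s_*d[1],s_*d[0]+c*d[1]])-d
        print(round(a,2),np.round(q*1000,1))
E
```

```text
time_s: 8.45
tcp_pos: [0.5004, 0.0074, 0.101]
ee_rot: [[0.0, -0.275, 0.962], [-0.001, 0.962, 0.275], [-1.0, -0.001, 0.0]]
wrist_force: [0.9, 0.5, 1.3]
gripper_width: 0.004
[0.50043928 0.00738501 0.10101368] [0.9227668  0.54290785 1.26001671]
0.0813918429786074 -85.02335127092321
0.08 [-6.5 -0.8]
0.16 [-12.8  -2.2]
0.24 [-19.1  -4. ]
0.32 [-25.1  -6.3]
0.4 [-31.   -9.2]
0.48 [-36.6 -12.4]
0.56 [-42.  -16.1]
0.64 [-47.  -20.3]
0.72 [-51.7 -24.8]
0.8 [-56.  -29.7]
0.88 [-59.9 -34.9]
0.96 [-63.4 -40.4]
1.04 [-66.4 -46.1]
1.12 [-69.  -52.1]
1.2 [-71.1 -58.3]
1.28 [-72.6 -64.6]
1.36 [-73.7 -71. ]
1.44 [-74.3 -77.5]
1.52 [-74.3 -84. ]
1.6 [-73.8 -90.5]
1.68 [-72.8 -96.9]
1.76 [ -71.2 -103.3]
1.84 [ -69.2 -109.5]
1.92 [ -66.7 -115.5]
2.0 [ -63.7 -121.2]
2.08 [ -60.3 -126.8]
2.16 [ -56.4 -132. ]
2.24 [ -52.2 -136.9]
```

```bash
python3 -m creep '[[0,-6.5,-0.8,0,0.08],[0,-12.8,-2.2,0,0.16],[0,-19.1,-4,0,0.24],[0,-25.1,-6.3,0,0.32],[0,-31,-9.2,0,0.4],[0,-36.6,-12.4,0,0.48],[0,-42,-16.1,0,0.56],[0,-42,-16.1,0,0.56]]'; cat > st.py <<'E'
from h import *
import sys
name=sys.argv[1]
s=sense();t=s["tcp_pos"];print(t,s["wrist_force"])
d=t[:2]-AX;z=s["ee_rot"][:,2];print("r,phi",np.hypot(*d),np.degrees(np.arctan2(-d[1],-d[0])),"pushing-face phi",(np.degrees(np.arctan2(-z[1],-z[0]))%360)-270)
for n in("scene","top"):
    p=capture(n);im=p["image"]
    m=mark_of(p,"lever_post_top")
    for q in m[:1]:
        w=px2w(p,*q["centre"],z=.103);r,f=polar(w);print(n,"post",q["confidence"],np.round(w,4),r,f)
    m=mark_of(p,"pointer_tip")
    for q in m[:1]:
        w=px2w(p,*q["centre"],z=.05);r,f=polar(w);print(n,"tip",q["confidence"],np.round(w,4),r,f)
    x=im[60:260,240:500] if n=="scene" else im[150:320,300:500]
    cv2.imwrite(f"pics/{name}_{n}.png",cv2.resize(x,None,fx=3,fy=3,interpolation=cv2.INTER_CUBIC))
for a in np.array(eval(sys.argv[2])):
        c,s_=np.cos(a),np.sin(a); q=np.array([c*d[0]-s_*d[1],s_*d[0]+c*d[1]])-d
        print(round(a,2),np.round(q*1000,1))
E
python3 st.py c1 "np.arange(.08,1.6,.08)"
```

```text
time_s: 9.25
tcp_pos: [0.4581, -0.009, 0.1011]
ee_rot: [[0.001, -0.743, 0.669], [-0.001, 0.669, 0.743], [-1.0, -0.001, -0.0]]
wrist_force: [1.2, -1.4, 0.4]
gripper_width: 0.002
[ 0.45811067 -0.00897511  0.10107531] [ 1.17608499 -1.35873143  0.40727508]
r,phi 0.08141632597586107 -52.65399517511298 pushing-face phi -41.99531510444933
scene tip 0.57 [ 0.444  -0.0133  0.05  ] 0.08764180871446559 -43.583658603175806
top tip 0.24 [0.4636 0.3034 0.05  ] 0.3796023276199472 -83.35363814066825
0.08 [-5.  -4.2]
0.16 [-9.7 -8.7]
0.24 [-14.  -13.6]
0.32 [-17.9 -18.8]
0.4 [-21.3 -24.3]
0.48 [-24.3 -30.1]
0.56 [-26.8 -36.1]
0.64 [-28.9 -42.3]
0.72 [-30.4 -48.6]
0.8 [-31.5 -55.1]
0.88 [-32.  -61.6]
0.96 [-32.  -68.1]
1.04 [-31.4 -74.6]
1.12 [-30.4 -81. ]
1.2 [-28.8 -87.3]
1.28 [-26.8 -93.5]
1.36 [-24.2 -99.5]
1.44 [ -21.2 -105.3]
1.52 [ -17.8 -110.8]
```

View pics/c1_scene.png

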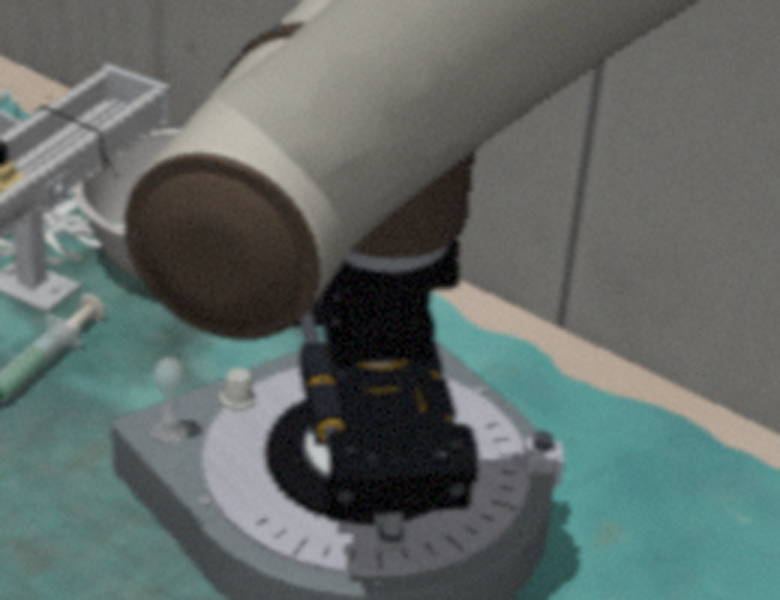

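The lever is following: its foot is now at crop (390,530), φ≈-42°. Continuing round the arc.

```bash
python3 -m creep '[[0,-5,-4.2,0,0.08],[0,-9.7,-8.7,0,0.16],[0,-14,-13.6,0,0.24],[0,-17.9,-18.8,0,0.32],[0,-21.3,-24.3,0,0.4],[0,-24.3,-30.1,0,0.48],[0,-26.8,-36.1,0,0.56],[0,-28.9,-42.3,0,0.64]]'; 
python3 st.py c2 "np.arange(.07,1.1,.07)"
```

```text
time_s: 10.35
tcp_pos: [0.4301, -0.0507, 0.1009]
ee_rot: [[0.002, -0.996, 0.09], [-0.0, 0.09, 0.996], [-1.0, -0.002, 0.0]]
wrist_force: [2.0, 0.8, -1.3]
gripper_width: 0.01
[ 0.43014168 -0.05065487  0.10090151] [ 1.96857495  0.82392702 -1.2968005 ]
r,phi 0.08071795333220898 -16.58884961185136 pushing-face phi -5.1687623229314
scene tip 0.81 [ 0.426  -0.0623  0.05  ] 0.08232474794033011 -7.975956656734084
top tip 0.21 [0.3449 0.2621 0.05  ] 0.3730380894898043 -64.16442241016776
0.07 [-1.4 -5.5]
0.14 [ -2.5 -11. ]
0.21 [ -3.1 -16.6]
0.28 [ -3.4 -22.3]
0.35 [ -3.2 -27.9]
0.42 [ -2.7 -33.5]
0.49 [ -1.7 -39.1]
0.56 [ -0.4 -44.6]
0.63 [  1.3 -50. ]
0.7 [  3.3 -55.3]
0.77 [  5.8 -60.4]
0.84 [  8.6 -65.3]
0.91 [ 11.7 -70. ]
0.98 [ 15.1 -74.5]
1.05 [ 18.9 -78.7]
```

View pics/c2_scene.png

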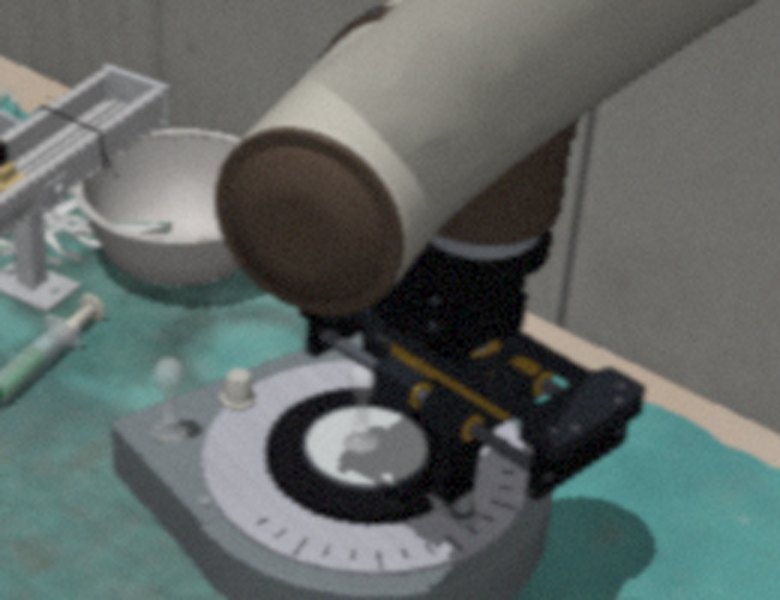

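```bash
python3 -m creep '[[0,-1.4,-5.5,0,0.07],[0,-2.5,-11,0,0.14],[0,-3.1,-16.6,0,0.21],[0,-3.4,-22.3,0,0.28],[0,-3.2,-27.9,0,0.35],[0,-2.7,-33.5,0,0.42],[0,-1.7,-39.1,0,0.49],[0,-1,-42,0,0.53]]'; 
python3 st.py c3 "np.arange(.03,.46,.03)"
```

```text
time_s: 11.45
tcp_pos: [0.4284, -0.0926, 0.1007]
ee_rot: [[0.0, -0.906, -0.423], [-0.0, -0.423, 0.906], [-1.0, -0.0, -0.0]]
wrist_force: [1.2, 1.7, 1.4]
gripper_width: 0.001
[ 0.42839744 -0.092635    0.10074293] [1.21790206 1.73976091 1.35407677]
r,phi 0.08133725135037273 13.461748980624993 pushing-face phi 25.01673101027029
scene tip 0.61 [ 0.4335 -0.1153  0.05  ] 0.08487941848442715 29.3168862545057
top tip 0.64 [0.4628 0.3062 0.05  ] 0.38248243745285726 -83.28153433797083
0.03 [ 0.6 -2.4]
0.06 [ 1.3 -4.7]
0.09 [ 2. -7.]
0.12 [ 2.8 -9.3]
0.15 [  3.7 -11.6]
0.18 [  4.7 -13.9]
0.21 [  5.7 -16.1]
0.24 [  6.8 -18.3]
0.27 [  7.9 -20.4]
0.3 [  9.1 -22.5]
0.33 [ 10.4 -24.6]
0.36 [ 11.7 -26.7]
0.39 [ 13.1 -28.7]
0.42 [ 14.6 -30.6]
0.45 [ 16.1 -32.5]
```

View pics/c3_scene.png

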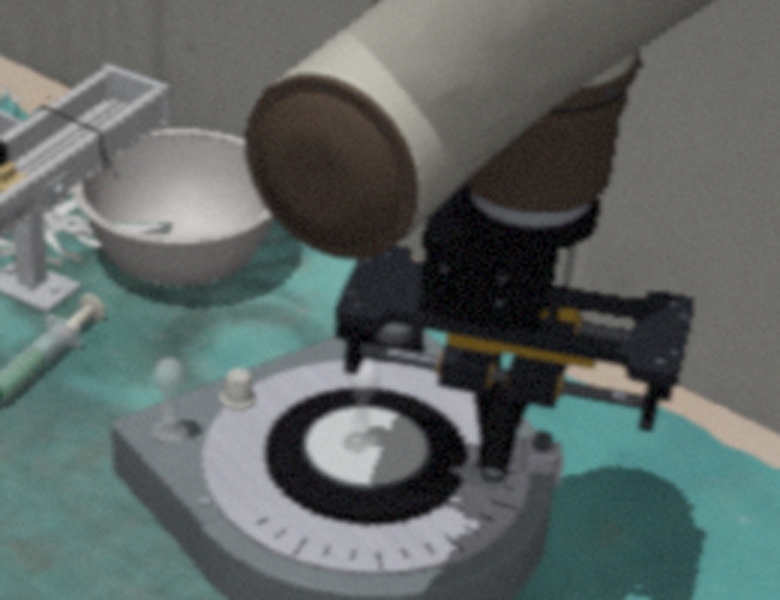

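View pics/c3_top.png

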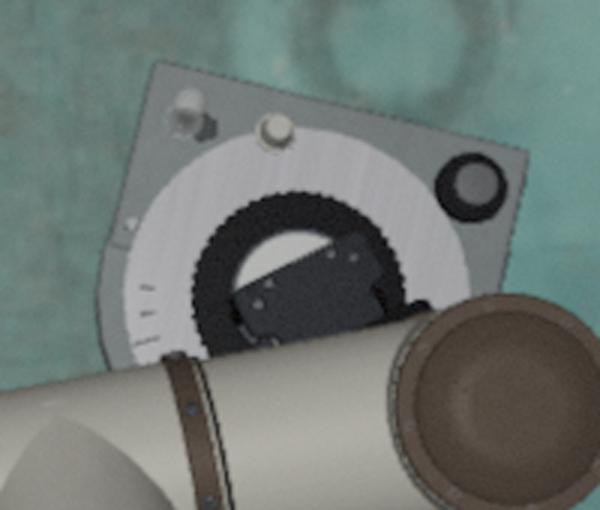

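Push to slightly short of the target, then back off and measure.

```bash
python3 -m creep '[[0,0.6,-2.4,0,0.03],[0,1.3,-4.7,0,0.06],[0,2,-7,0,0.09],[0,2.8,-9.3,0,0.12],[0,3.7,-11.6,0,0.15],[0,4.7,-13.9,0,0.18],[0,5.7,-16.1,0,0.21],[0,5.7,-16.1,0,0.21]]'; python3 -c "
from h import *
t=sense()['tcp_pos'];d=t[:2]-AX;z=sense()['ee_rot'][:,2];print(t,np.hypot(*d),np.degrees(np.arctan2(-d[1],-d[0])),z)"
```

```text
time_s: 12.55
tcp_pos: [0.4335, -0.1087, 0.1005]
ee_rot: [[-0.001, -0.8, -0.601], [-0.001, -0.601, 0.8], [-1.0, 0.001, 0.0]]
wrist_force: [0.1, 1.0, 1.0]
gripper_width: 0.001
[ 0.43348143 -0.10866817  0.10050909] 0.08186281658036469 25.287186634614603 [-6.00511372e-01  7.99616192e-01  1.96260430e-04]
```

```bash
python3 -m creep '[[0,-4,5,0,0],[0,-8,11,0,0],[0,-12,16,4,0],[0,-12,16,30,0],[0,-12,16,65,0],[0,-12,16,100,0],[0,-12,16,115,0],[0,-12,16,120,0]]'; python3 -m creep '[[0,-5,-30,0,0],[0,-15,-75,0,0],[0,-28,-120,0,0],[0,-42,-165,0,0],[0,-56,-210,0,0],[0,-70,-255,0,0],[0,-84,-300,0,0],[0,-95,-340,0,0]]'; python3 st.py d1 "[0]"
```

```text
time_s: 13.35
tcp_pos: [0.4221, -0.0922, 0.2228]
ee_rot: [[0.004, -0.799, -0.601], [-0.0, -0.601, 0.799], [-1.0, -0.003, -0.002]]
wrist_force: [-0.2, 0.6, 0.4]
gripper_width: 0.002
time_s: 14.15
tcp_pos: [0.3255, -0.4333, 0.2215]
ee_rot: [[0.002, -0.8, -0.6], [0.002, -0.6, 0.8], [-1.0, -0.003, 0.0]]
wrist_force: [1.0, 0.4, 0.0]
gripper_width: 0.009
[ 0.32553399 -0.43332707  0.22149066] [0.96026351 0.38899432 0.01224192]
r,phi 0.40304250048108914 63.161260485523435 pushing-face phi 36.884351859361345
scene post 0.82 [ 0.452  -0.1185  0.103 ] 0.07129839293697912 38.882066971334766
scene tip 0.78 [ 0.4433 -0.1205  0.05  ] 0.07947087480082535 36.106738813078216
top post 0.96 [ 0.4366 -0.1212  0.103 ] 0.08530304043922544 33.82659750339867
0 [0. 0.]
```

View pics/d1_scene.png

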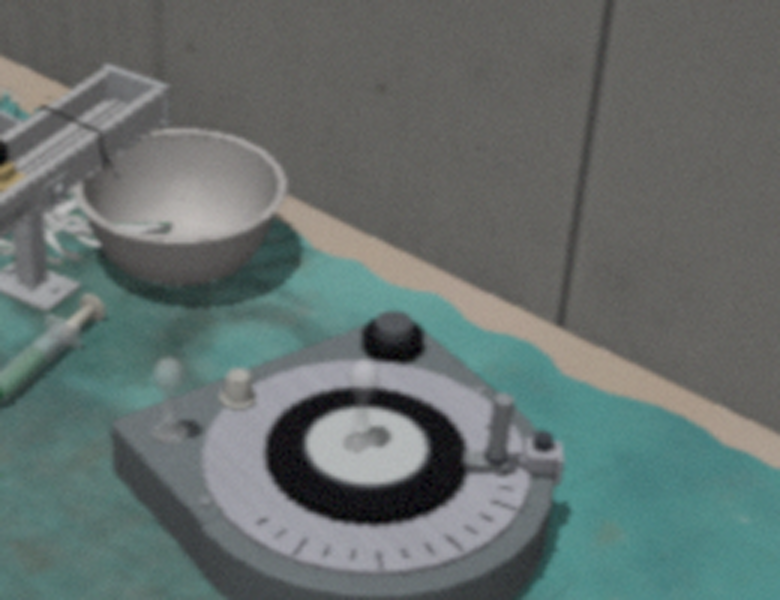

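View pics/d1_top.png

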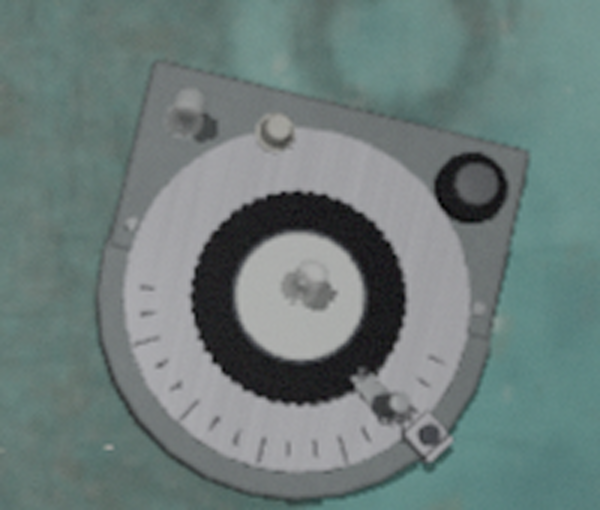

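The top crop shows the lever at about (385,400), just short of or at the clip (430,435). A polar view will give the angle.

```bash
cat > pol.py <<'E'
from h import *
import sys
ph=np.radians(np.arange(20,60,.05));rr=np.arange(.055,.125,.0002);F,Rr=np.meshgrid(ph,rr)
rows=[]
for n,z in(("top",.05),("top",.069),("top",.103)):
    p=capture(n);im=rect(p,AX[0]-Rr*np.cos(F),AX[1]-Rr*np.sin(F),z)
    im=cv2.resize(im,(800,int(280)) if z==.05 else (800,160))
    for k in range(0,40):cv2.line(im,(k*20,0),(k*20,12 if k%5==0 else 5),(0,0,255),1)
    rows.append(im)
cv2.imwrite(f"pics/{sys.argv[1]}.png",np.vstack(rows))
E
python3 pol.py p1
```

```text
(no output)
```

View pics/p1.png

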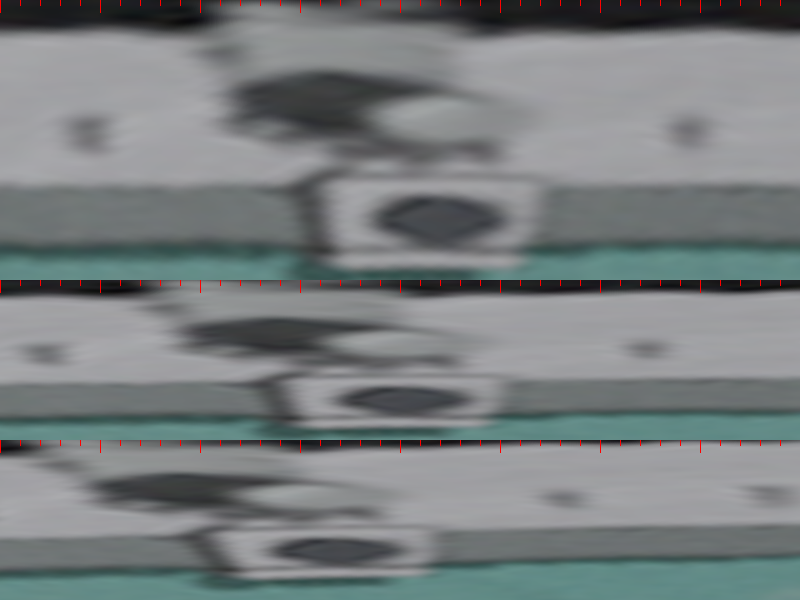

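```bash
cat > ov.py <<'E'
from h import *
import sys
# overlay predicted post/pointer outlines for candidate angles, clip nose/screw likewise
out=[]
for n,(x0,y0,x1,y1) in(("scene",(385,170,445,240)),("top",(400,255,460,315))):
    p=capture(n);s=6
    base=cv2.resize(p["image"][y0:y1,x0:x1],None,fx=s,fy=s,interpolation=cv2.INTER_CUBIC)
    im=base.copy()
    def pt(r,f,z,col):
        f=np.radians(f);u=w2px(p,[AX[0]-r*np.cos(f),AX[1]-r*np.sin(f),z]);u=((u-[x0,y0]+.5)*s).astype(int)
        cv2.circle(im,tuple(int(v) for v in u),2,col,-1)
    for f,c in zip(map(float,sys.argv[2:]),((0,0,255),(0,255,0),(255,0,0))):
        for z in(.056,.08,.103): pt(.08,f,z,c)
        pt(.09,f,.05,c)
    pt(.09,40.3,.05,(0,255,255));pt(.108,40.3,.069,(0,255,255))
    o=np.hstack([base,im]);out.append(o)
W=min(o.shape[1] for o in out)
for n,o in zip(("s","t"),out): cv2.imwrite(f"pics/{sys.argv[1]}_{n}.png",o)
E
python3 ov.py o1 34 36 38
```

```text
(no output)
```

View pics/o1_s.png

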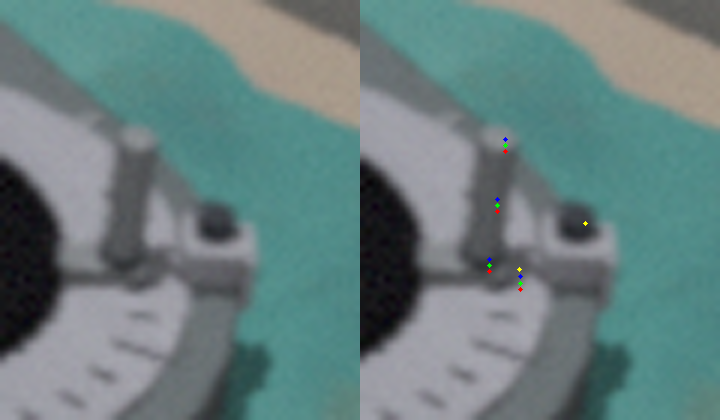

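View pics/o1_t.png

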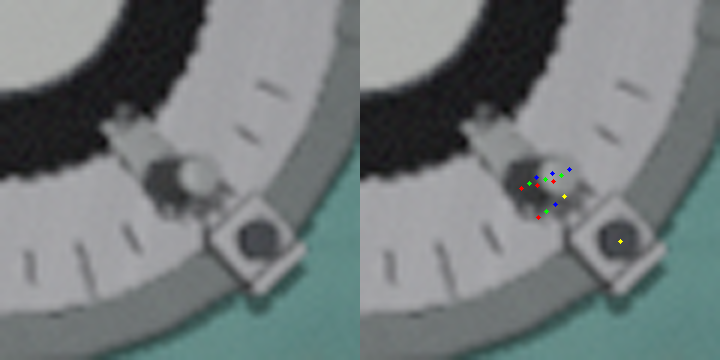

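Both overlays put the lever at φ≈36°, with the clip nose at ≈40.3°. It needs about 4.3° more, so I'll return behind the post.

```bash
python3 -m creep '[[0,10,35,0,0],[0,22,80,0,0],[0,35,125,0,0],[0,48,170,0,0],[0,61,215,0,0],[0,74,260,0,0],[0,87,305,0,0],[0,96,340,0,0]]'; python3 -m creep '[[0,0,0,0,0],[0,0,0,-20,0],[0,0,0,-50,0],[0,0,0,-80,0],[0,0,0,-105,0],[0,0,0,-117,0],[0,0,0,-121,0],[0,0,0,-121,0]]'; python3 -c "
from h import *
s=sense();print(s['tcp_pos'],s['ee_rot'][:,2]);t0=np.array([.43348,-.10867]);d=t0-AX
for a in (0,.02,.04,.06,.07,.075,.08):
  c,n=np.cos(a),np.sin(a);print(a,np.round((AX+[c*d[0]-n*d[1],n*d[0]+c*d[1]]-s['tcp_pos'][:2])*1000,1))"
```

```text
time_s: 15.5
tcp_pos: [0.4239, -0.0887, 0.2236]
ee_rot: [[0.006, -0.797, -0.604], [0.0, -0.604, 0.797], [-1.0, -0.005, -0.003]]
wrist_force: [1.4, 0.4, 0.3]
gripper_width: 0.008
time_s: 16.3
tcp_pos: [0.4238, -0.0888, 0.1025]
ee_rot: [[0.005, -0.797, -0.604], [-0.0, -0.604, 0.797], [-1.0, -0.004, -0.003]]
wrist_force: [0.2, 0.1, 0.1]
gripper_width: 0.007
[ 0.42377142 -0.08884951  0.10253632] [-0.60427736  0.7967676  -0.00320434]
0 [  9.7 -19.8]
0.02 [ 10.4 -21.3]
0.04 [ 11.2 -22.8]
0.06 [ 11.9 -24.2]
0.07 [ 12.3 -24.9]
0.075 [ 12.5 -25.3]
0.08 [ 12.7 -25.6]
```

```bash
python3 -m creep '[[0,4,-8,0,0],[0,7,-15,0,0],[0,9.7,-19.8,0,0],[0,10.4,-21.3,0,0.02],[0,11.2,-22.8,0,0.04],[0,12,-24.3,0,0.06],[0,12.4,-25.1,0,0.07],[0,12.4,-25.1,0,0.07]]'; python3 -m creep '[[0,0,0,0,0],[0,-4,5,0,0],[0,-8,11,0,0],[0,-12,16,4,0],[0,-12,16,30,0],[0,-12,16,65,0],[0,-12,16,100,0],[0,-12,16,120,0]]'; python3 -m creep '[[0,-5,-30,0,0],[0,-15,-75,0,0],[0,-28,-120,0,0],[0,-42,-165,0,0],[0,-56,-210,0,0],[0,-70,-255,0,0],[0,-84,-300,0,0],[0,-95,-340,0,0]]'; python3 ov.py o2 38 40 42;python3 pol.py p2; python3 st.py d2 "[0]"
```

```text
time_s: 17.1
tcp_pos: [0.4364, -0.1139, 0.1026]
ee_rot: [[0.006, -0.752, -0.659], [0.0, -0.659, 0.752], [-1.0, -0.004, -0.004]]
wrist_force: [0.7, 1.1, -0.3]
gripper_width: 0.008
time_s: 17.9
tcp_pos: [0.4249, -0.0976, 0.2257]
ee_rot: [[0.01, -0.752, -0.66], [0.0, -0.66, 0.752], [-1.0, -0.008, -0.007]]
wrist_force: [0.2, -0.7, -0.1]
gripper_width: 0.004
time_s: 18.7
tcp_pos: [0.3288, -0.4389, 0.226]
ee_rot: [[0.01, -0.752, -0.659], [0.0, -0.659, 0.752], [-1.0, -0.008, -0.006]]
wrist_force: [0.6, -0.2, 0.6]
gripper_width: 0.01
[ 0.32960908 -0.43691697  0.22551475] [-0.11347212  0.07304714  0.01533079]
r,phi 0.4044400471654441 63.9060092560228 pushing-face phi 41.251036412305325
scene tip 0.67 [ 0.6186 -0.0135  0.05  ] 0.12629549308170818 -151.55826600995144
top post 0.89 [ 0.4411 -0.1225  0.103 ] 0.08245566965787701 36.32978157146669
top tip 0.56 [ 0.4346 -0.1327  0.05  ] 0.09378873865671535 38.95014897345515
0 [0. 0.]
```

View pics/o2_s.png

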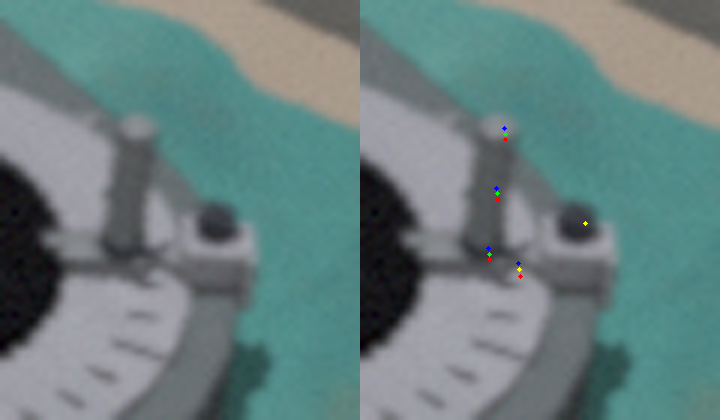

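View pics/o2_t.png

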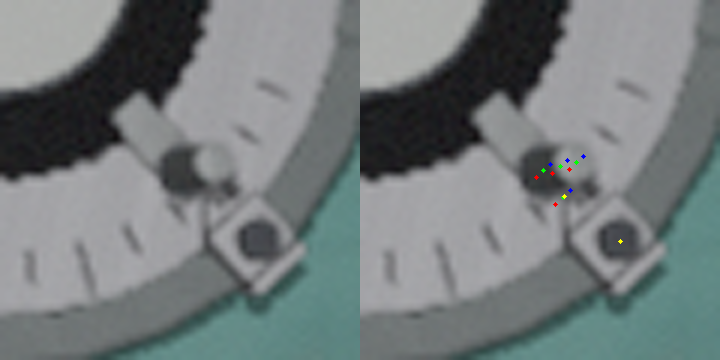

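View pics/p2.png

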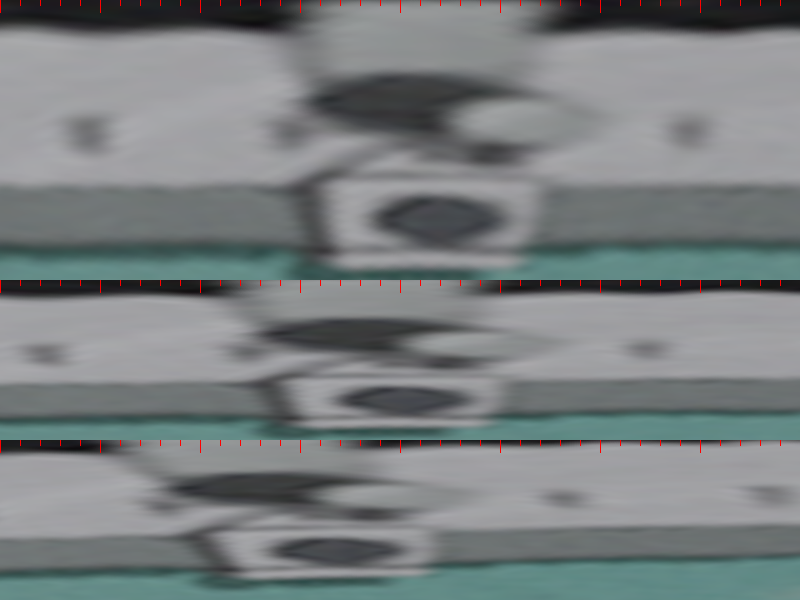

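Post top reads 39.2°, lever arm 40.7° and robot kinematics about 40.3°. The clip reads 40.2–40.8°. The network's index_tip readings disagreed earlier (about 43°), so I'll cross-check with several shots.

```bash
python3 - <<'E'
from h import *
for k in range(4):
  for n in("top","scene"):
    p=capture(n);o=[n]
    for t,z in(("index_tip",.05),("pointer_tip",.05),("lever_post_top",.103),("viewer_pivot",.058)):
        m=mark_of(p,t)
        if m:
            w=px2w(p,*m[0]["centre"],z=z);r,f=polar(w);o.append((t,m[0]["confidence"],np.round(m[0]["centre"],1).tolist(),round(float(r)*1e3,1),round(float(f),1)))
    print(o)
# difference to first frame: enlarge raw
p=capture("top")
cv2.imwrite("pics/z.png",cv2.resize(p["image"][268:304,416:464],None,fx=16,fy=16,interpolation=cv2.INTER_CUBIC))
o=cv2.imread("pics/top0.png");cv2.imwrite("pics/z0.png",cv2.resize(o[268:304,416:464],None,fx=16,fy=16,interpolation=cv2.INTER_CUBIC))
for r,f in((.09,40),(.09,42.5)):
  f=np.radians(f);print((w2px(p,[AX[0]-r*np.cos(f),AX[1]-r*np.sin(f),.05])-[416,268]+.5)*16)
E
```

```text
['top', ('index_tip', 0.75, [433.2, 284.1], 85.6, 42.5), ('pointer_tip', 0.83, [433.9, 286.4], 89.3, 41.2), ('lever_post_top', 0.64, [437.3, 282.4], 82.8, 40.9), ('viewer_pivot', 0.88, [399.3, 250.5], 3.5, -4.1)]
['scene', ('index_tip', 0.77, [410.2, 211.9], 89.2, 44.8), ('pointer_tip', 0.69, [407.0, 212.8], 82.8, 43.2), ('lever_post_top', 0.9, [406.1, 189.8], 75.9, 44.4), ('viewer_pivot', 0.72, [360.5, 206.0], 11.3, 152.6)]
['top', ('index_tip', 0.77, [433.6, 284.9], 87.1, 42.2), ('pointer_tip', 0.78, [434.5, 287.1], 90.9, 41.2), ('lever_post_top', 0.79, [435.3, 283.7], 82.2, 38.1), ('viewer_pivot', 0.65, [399.8, 249.4], 1.7, 23.5)]
['scene', ('index_tip', 0.64, [409.1, 212.9], 86.7, 43.0), ('pointer_tip', 0.78, [408.1, 214.1], 84.5, 40.6), ('lever_post_top', 0.78, [405.6, 191.6], 74.5, 40.4), ('viewer_pivot', 0.72, [358.4, 207.5], 10.2, -175.2)]
['top', ('index_tip', 0.57, [433.0, 284.7], 86.1, 41.8), ('pointer_tip', 0.68, [434.9, 286.0], 90.0, 42.4), ('lever_post_top', 0.84, [438.0, 282.6], 83.8, 41.3), ('viewer_pivot', 0.81, [402.1, 247.7], 5.0, 105.0)]
['scene', ('index_tip', 0.69, [410.0, 215.0], 87.9, 39.0), ('pointer_tip', 0.93, [406.2, 213.5], 81.1, 41.8), ('lever_post_top', 0.74, [190.4, 324.7], 412.1, -87.9), ('viewer_pivot', 0.65, [360.0, 203.1], 19.7, 145.3)]
['top', ('index_tip', 0.78, [431.4, 284.9], 84.5, 40.3), ('pointer_tip', 0.62, [437.2, 286.1], 93.0, 44.1), ('lever_post_top', 0.89, [436.4, 282.6], 82.0, 39.9), ('viewer_pivot', 0.86, [396.8, 249.3], 4.7, -74.0)]
['scene', ('index_tip', 0.74, [293.8, 399.2], 418.3, -63.8), ('pointer_tip', 0.9, [407.6, 213.3], 83.8, 42.2), ('lever_post_top', 0.64, [358.7, 204.0], 40.5, -64.8), ('viewer_pivot', 0.66, [358.4, 204.7], 16.3, 160.3)]
[285.77653222 318.79051963]
[311.70926149 294.43049639]
```

View pics/z.png

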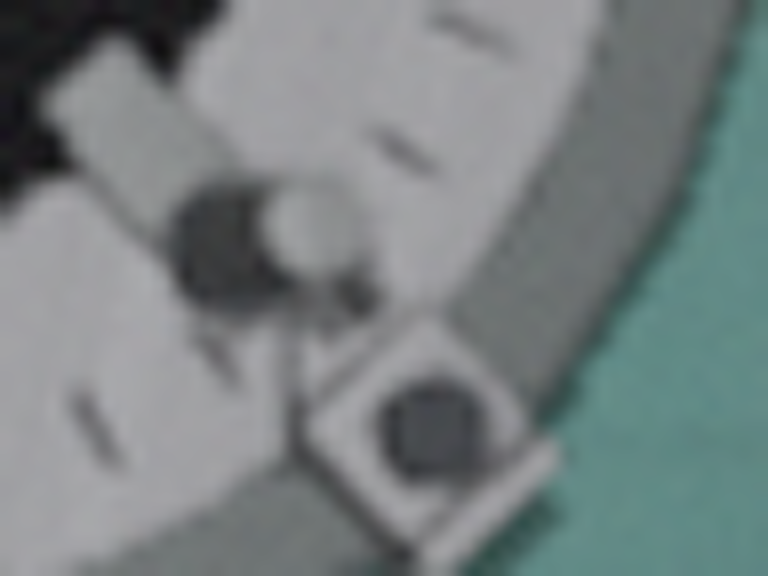

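View pics/z0.png

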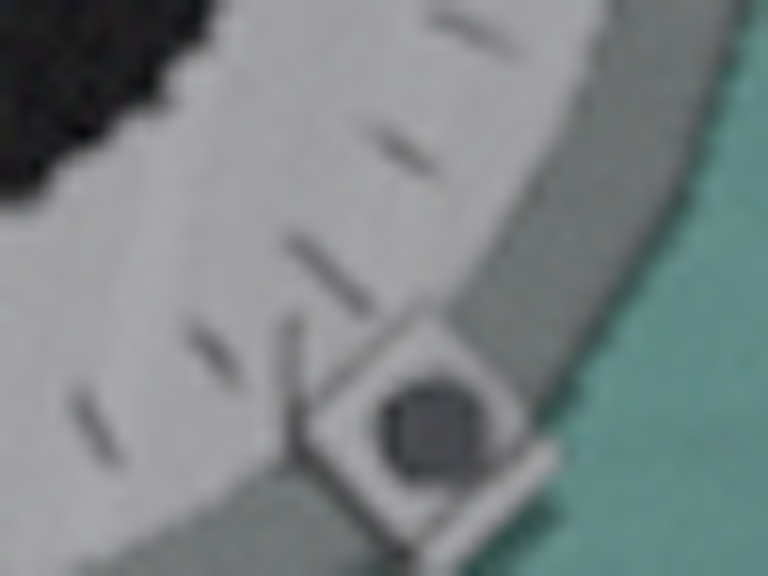

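The zoom shows the nose tip at about (290,317). The lever's centre line, corrected for height, passes through it to within about 1 mm. The repeated network readings for the two tips also average out equal, at about 42° each. The button is out, the glass is upright and the robot is clear, so I'll hand in.

```bash
python3 - <<'E'
from h import *
p=capture("scene");P=cloud(p);b=np.hypot(P[...,0]-.571,P[...,1]+.177)<.025
print(np.nanpercentile(P[...,2][b],[50,95]),sense()["time_s"],sense()["wrist_force"])
print(finish_job())
E
```

```text
[0.05843041 0.06995688] 21.35 [ 0.19626391 -0.76000818  0.41161137]
the job is handed in; nothing more can be done
None
```

I pressed the lamp button fully down and let it come back, then pushed the lever's post round its arc until the pointer lined up with the index clip's nose. The job was handed in at about 21 s with the arm well clear of everything.

- **Button:** it bottomed out, with the force rising to about 10.5 N. Afterwards the cap was back at its starting height of about 69–70 mm.
- **Pointer:** I stopped about 4° short, checked, and finished with a small second push. In the last images the lever was at about 39–41° and the clip nose at about 40–41°, so the tips look within about 1 mm of each other.
- **Other things:** the glass on the window stood upright in its place. The clip looked unmoved in the before and after images. I saw nothing else disturbed, though the last close-ups did not cover the beaker, cotton roll and tweezers.

**Disagreement:** single readings from the trained networks varied by 2–4°, from 39° to 45°, for both tips. Their averages agreed at about 42° for each. I relied on the image geometry instead, which also matched the arm's own position reading.

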